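# Blow the fettling dust out of a cast cup on the press-down air seat

### The job

The tall waisted cup on the ware board still has fettling dust in it: turn it over and set it mouth-down, squarely in the sprung seat ring of the bench air valve, over the jet. Then press the cup down so that the seat sinks about 10 mm, which opens the valve, keep it there for about three seconds without ever driving the seat down onto its stop (the dry rim would crack), and finish while you are still holding it pressed. Press through the cup only, and leave the round cup where it stands.

Things in the scene. Friction and masses are not known exactly. Their poses are not given: they have to be found in the camera images.
- waisted_cup: Cup to blow out: plain beige cast cup, no handle, slightly waisted, the taller of the two: 76 mm high, about 160 g, 56 mm across at the foot, 62 to 66 mm at the mouth, wall about 4 mm; grip it across its side. Origin: centre of the foot's underside; z runs from foot to mouth. Starts mouth-up on the ware board; laid on its side on the bench it does not roll away.
- cup_rim (a point): Centre of the waisted cup's mouth, in the plane of the rim, 76 mm from the foot.
- air_valve: Bench air valve, fixed: aluminium body 44 mm across on a screwed flange of 100 mm; a copper pipe on its +x side enters the bench 76 mm from the axis. Origin: centre of the flange's underside, z up. A brass jet, 9 mm across (13 mm at the tip), stands on the axis, its top 98 mm above the bench (38 mm above the unpressed seat), and reaches into the cup.
- seat_top (a point): Centre of the sprung seat ring, at the height of the three padded arms on which the cup's rim rests: 60 mm above the bench unpressed; it sinks with the seat. The ring rises 13 mm above this point, a funnel 93 mm across outside at the top, narrowing inside from about 87 mm to 71 mm.
- blow_seat (a joint): How far the seat is pressed down, in m: 0 = up, 0.015 = on its stop. A spring holds it up: about 3.5 N starts it moving (the cup's weight alone does not), 10 N at 10 mm, 14 N at 15 mm. At 10 mm the lower edge of the steel skirt under the ring reaches the groove turned in the valve body.
- round_cup: The other cup on the ware board, to be left alone: round-bottomed, 69 mm across at the mouth, 68 mm high. Origin: centre of the underside, z up.
- board: The ware board under the cups, 130 x 280 x 12 mm, fixed on the bench. Origin: centre of its underside; y is its long direction. The cups stand about 75 mm either side of its middle, either cup at either end. The bench between the board and the air valve, on the robot's side of both (x 0.38 to 0.5), is bare: room to lay a cup down.

How it is judged:
On the way, in this order (a step that is already met when the one before it is completed fails the run):
1. the cup has been turned mouth-down, with the seat still up (angle between waisted_cup's own z axis and vertical above 2.8 rad and value of joint blow_seat below 0.004 m), for 0.1 s.
2. the cup, mouth-down in the seat ring, keeps the seat pressed 7 to 13 mm (value of joint blow_seat between 0.007 and 0.013 m and angle between waisted_cup's own z axis and vertical above 2.97 rad and distance between cup_rim and seat_top below 0.008 m), for 2.5 s.
At the end, for the whole second after the job is handed in: The fingers still hold the waisted cup down: it is mouth-down (within 10 degrees), its rim centre within 8 mm of the seat centre, the seat is 7 to 13 mm down and still, the robot touches the cup (over 4 N) but not the seat, and the round cup stands within 15 mm of its place (all of step 2 and contact force between each of blow_seat, the fingers and waisted_cup above 4 N and contact force between each of the arm, the fingers and blow_seat below 0.5 N and linear speed of waisted_cup below 0.01 m/s and distance of round_cup from where it was at the start of the episode below 0.015 m); the arm keeps its last pose, push and grip.
It fails at once if the seat is driven onto its stop (value of joint blow_seat above 0.0145 m).
It fails at once if the seat is pushed by the robot itself (contact force between any of the arm, the fingers and blow_seat above 5 N).
It fails at once if the round cup is knocked over or pushed away (angle between round_cup's own z axis and vertical above 0.3 rad or distance of round_cup from where it was at the start of the episode above 0.03 m).
It also fails if it takes over 69 s, if anything falls off the work surface, if the arm or the gripper's body presses on something with over 40 N, if the wrist force passes 120 N, or if a joint passes its speed limit or range.

### The arm

A 6-joint arm with a two-finger parallel gripper is mounted at the origin on a cart in front of the work surface, level with it; the furniture and walls round the work are solid. World frame = base frame: x ahead of the robot, y to its left, z up, the work surface at z = 0. Lengths are in m, angles in rad, forces in N, time in s.
With the tool pointing down it reaches from about 0.3 to 0.75 m from the base axis. Payload 8.5 kg.
Tool frame: the origin (TCP) lies on the mounting face of the last link; the fingertips stand 166 mm ahead of it and the grasp point (between the pads) lies 147 mm ahead of it; z points along the fingers, y is the line along which they close (so a half turn about z gives the same grasp; the last joint's range is limited). The gripper opens to 88 mm and grips with 3 to 60 N. Pads are 18 mm wide; open, the fingers measure 123 mm over their backs; the gripper's body (75 mm by 187 mm) begins 45 mm behind the grasp point.
Start: joints at [1.036, 0.381, 1.297, -0, 1.464, -0.215], TCP at [0.173, 0.522, 0.405] pointing down, gripper open.
Joint ranges: [-3.11, 3.11], [-0.89, 2.33], [0.22, 2.48], [-1.42, 4.56], [0.17, 2.85], [-2.88, 2.88]. Speed limits (rad/s): [2.39, 2.39, 3.14, 3.14, 3.14, 3.14].

### API

Orientations are given as a rotation vector (axis times angle).
In Python, from rig import bot gives the robot as it stands.
- The arm moves only by the shell command python3 drive.py [FORCE], which reads ROWS from standard input. ROWS is a JSON list of rows, 1 to 5 of them, each of 7 numbers: dx, dy, dz in m, then a rotation vector rx, ry, rz in rad, then the opening from 0.0 (shut) to 1.0 (fully open); each row shifts and turns the commanded pose from where the row before left it, along the tool's axes as they then stand; what a row does not reach is not made up. A row lasts 1/10 s, in which the tool goes at most 0.05 m and 0.15 rad, less where a joint would pass 70% of its speed; a pose out of reach is approached as far as the arm can. The fingers move at their own pace and stop on an object; FORCE is the grip in N (left out, the last holds). Time passes only in rows, so rows that do not move let the fingers close. It prints the time, the measured TCP pose, the force, the opening and the grip force at its end. Input that does not fit is refused with a message, and nothing moves.
- bot.get_state(): the state, without advancing time (a new reading comes with each control period).
- bot.get_image(name): name is "scene" or "side" or "wrist"; returns a dict with "pixels" (480x640x3 uint8, blue, green, red), "mtx" (3x3 intrinsics, pixels), "extrinsics" (4x4, takes a point from camera to world coordinates); the wrist camera has in their place "T_tool_cam" (4x4, takes a point from camera to tool coordinates, whose origin is the TCP and whose axes are the flange's). Camera axes: x right, y down, z forward; pixel columns grow to the right and rows downward; lengths in m; the calibration is good to about 2 mm. A picture is of the moment at which its call begins: read the wrist's pose just before it. There is no depth.
- bot.job_done(): hands the job in; it is judged then, once.
The state is a dict: "t": time; "joint_pos": joint angles; "dq": joint speeds; "joint_efforts": joint torques, N m; "tool_pos": TCP position; "orientation": TCP orientation; "contact_force": force on the tool from outside, world axes, zero at the start; "moment": the same for the moment, N m; "finger_gap": opening from 0.0 (shut) to 1.0 (fully open); "grip_force": force on a finger pad.
Only numpy, scipy, OpenCV 4.12 (cv2) and the standard library are available. Lean on these libraries where they do the work, as an engineer would, in place of code of your own. Each camera call takes 0.05 s, during which the arm holds its last target. There are 200 camera calls.

## Working session

There is one attempt and no reset: what is moved stays moved. The work goes in short steps, Python scripts to look and compute and a shell command to move; the robot and the scene stay as the last step left them, time stands still between calls to the robot, and variables do not carry over. Pictures are saved under pics/ and viewed, at most 10 in all, crops included, and the job is handed in when it is done.

```bash
ls; mkdir -p pics; python3 - <<'E'
from rig import bot
import cv2,numpy as np
s=bot.get_state();print({k:np.round(v,3).tolist() for k,v in s.items()})
for n in("scene","side"):
    im=bot.get_image(n);cv2.imwrite(f"pics/{n}0.png",im["pixels"]);print(n,np.round(im["mtx"],1).tolist(),np.round(im["extrinsics"],3).tolist())
im=bot.get_image("wrist");print(np.round(im["T_tool_cam"],3).tolist());
E
```

```text
drive.py
pics
rig.py
{'t': 0.0, 'joint_pos': [1.036, 0.381, 1.298, 0.0, 1.464, -0.215], 'dq': [-0.001, -0.001, 0.001, -0.0, -0.0, -0.001], 'joint_efforts': [-0.0, -43.79, -22.456, 0.071, 0.035, -0.0], 'tool_pos': [0.173, 0.522, 0.404], 'orientation': [-0.5, -3.101, 0.002], 'contact_force': [-0.424, 0.098, -0.044], 'moment': [-0.031, 0.005, -0.01], 'grip_force': 0.0, 'finger_gap': 1.0}
scene [[580.6, 0.0, 331.7], [0.0, 580.6, 246.6], [0.0, 0.0, 1.0]] [[0.873, -0.276, 0.402, -0.004], [-0.487, -0.535, 0.69, -0.851], [0.024, -0.798, -0.602, 0.867], [0.0, 0.0, 0.0, 1.0]]
side [[620.4, 0.0, 326.0], [0.0, 620.4, 240.1], [0.0, 0.0, 1.0]] [[0.89, -0.175, 0.421, -0.016], [-0.456, -0.323, 0.829, -0.994], [-0.009, -0.93, -0.367, 0.558], [0.0, 0.0, 0.0, 1.0]]
[[0.001, -0.959, -0.283, 0.072], [1.0, 0.001, 0.001, -0.0], [-0.0, -0.283, 0.959, 0.02], [0.0, 0.0, 0.0, 1.0]]
```

View pics/scene0.png

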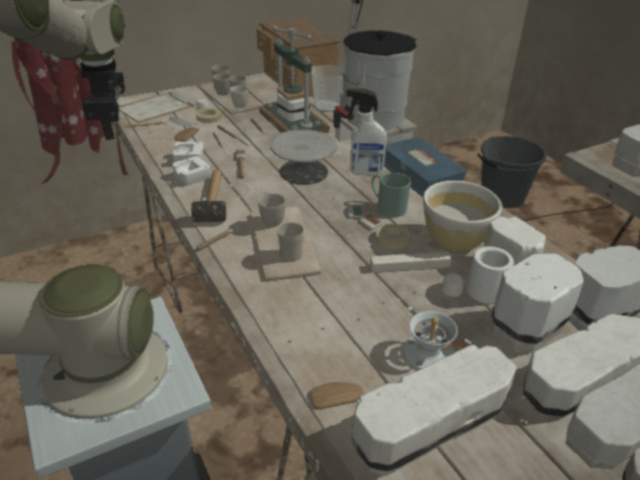

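View pics/side0.png

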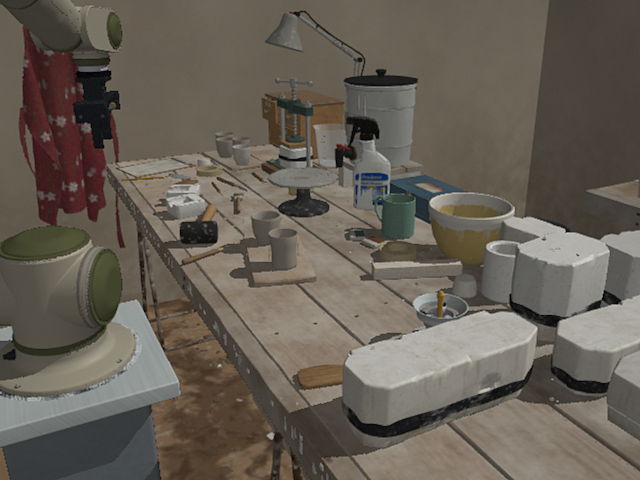

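The two cups stand at about (291,241) (near) and (272,208) (far) in scene. The valve is near (433,335) in scene and (441,308) in side. I'll zoom in on both.

```bash
cat > h.py <<'E'
import numpy as np,cv2
from scipy.spatial.transform import Rotation as R
from rig import bot
def cam(name):
    s=bot.get_state(); im=bot.get_image(name)
    if name=="wrist":
        T=np.eye(4);T[:3,:3]=R.from_rotvec(s["orientation"]).as_matrix();T[:3,3]=s["tool_pos"];E=T@np.array(im["T_tool_cam"])
    else: E=np.array(im["extrinsics"])
    return im["pixels"],np.array(im["mtx"]),E
def ray(K,E,uv):
    d=E[:3,:3]@np.linalg.inv(K)@[uv[0],uv[1],1];return E[:3,3],d/np.linalg.norm(d)
def onz(K,E,uv,z):
    o,d=ray(K,E,uv);return o+d*(z-o[2])/d[2]
def tri(r1,r2):
    A=np.zeros((3,3));b=np.zeros(3)
    for o,d in(r1,r2):
        P=np.eye(3)-np.outer(d,d);A+=P;b+=P@o
    p=np.linalg.solve(A,b);return p,[np.linalg.norm((np.eye(3)-np.outer(d,d))@(p-o)) for o,d in(r1,r2)]
def proj(K,E,p):
    q=np.linalg.inv(E)@np.append(p,1);q=K@q[:3];return q[:2]/q[2]
E
python3 - <<'E'
from h import *
a=cv2.imread("pics/scene0.png");b=cv2.imread("pics/side0.png")
f=lambda i,x,y:cv2.resize(i[y:y+100,x:x+133],(400,300),interpolation=cv2.INTER_CUBIC)
cv2.imwrite("pics/z.png",np.vstack([np.hstack([f(a,230,180),f(b,220,195)]),np.hstack([f(a,370,285),f(b,380,260)])]))
i,K,E=cam("scene");j,K2,E2=cam("side")
print("near foot",onz(K,E,(290,260),.012),onz(K2,E2,(284,268),.012))
print("valve",tri(ray(K,E,(433,328)),ray(K2,E2,(441,305))))
E
```

```text
near foot [0.45322377 0.12791652 0.012     ] [0.45575946 0.13560719 0.012     ]
valve (array([ 0.56941894, -0.26143082,  0.07715469]), [np.float64(0.00013359163713756592), np.float64(0.00013359163713742267)])
```

View pics/z.png

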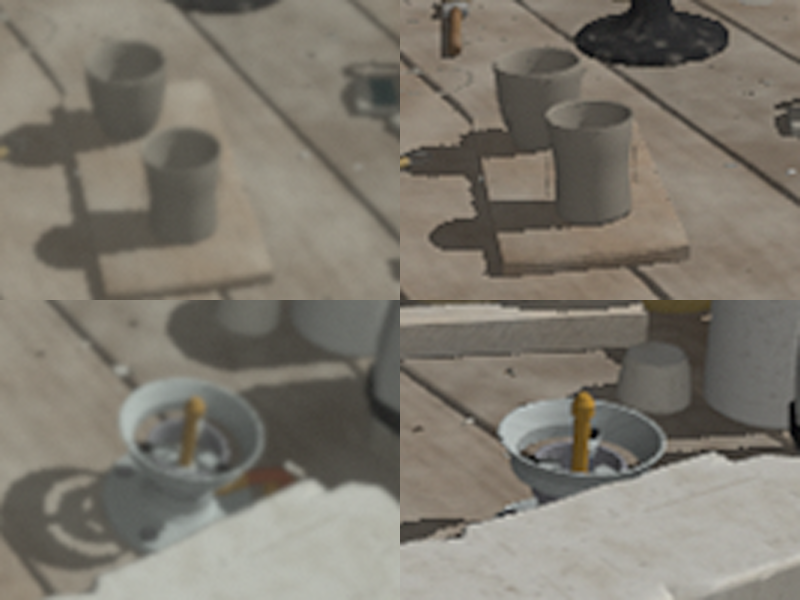

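Scene and side both show the waisted cup (near, taller): its mouth is at about (291,230) in scene and (283,233) in side. The valve ring is centred near (434,328) in scene, with the orange jet tip at (436,317) in scene and (441,291) in side. A mould lies on the -y side of the valve.

Plan:
1. Grip the cup top-down, tilt it towards -y and lay it on the bare bench.
2. Regrip it at a slant, turn it mouth-down and press.

```bash
cat > rel.py <<'E'
# print tool-frame shift & rotvec from current pose to target TCP / axes
from h import *
def rel(tcp,zt,yt):
    s=bot.get_state();R0=R.from_rotvec(s["orientation"]);z=np.array(zt,float);z/=np.linalg.norm(z)
    y=np.array(yt,float);y-=z*(y@z);y/=np.linalg.norm(y)
    Rt=R.from_matrix(np.column_stack([np.cross(y,z),y,z]))
    print("shift",np.round(R0.inv().apply(np.array(tcp)-s["tool_pos"]),4),"rot",np.round((R0.inv()*Rt).as_rotvec(),4),"then world->newtool",np.round(Rt.inv().apply(np.array(tcp)-s["tool_pos"]),4))
E
python3 - <<'E'
from rel import *
i,K,E=cam("scene");j,K2,E2=cam("side")
for n,a,b in(("mouth",(291,230),(283.3,233.3)),("tip",(435.7,317.3),(441,290.7)),("round mouth",(271.7,199),(266,217))):
    print(n,tri(ray(K,E,a),ray(K2,E2,b)))
print(onz(K,E,(291,230),.088),onz(K2,E2,(283.3,233.3),.088))
rel((.44,.13,.36),(0,0,-1),(1,0,0))
E
```

```text
mouth (array([0.45927734, 0.13594787, 0.0915897 ]), [np.float64(0.0018697403243879218), np.float64(0.0018697403243878813)])
tip (array([ 0.57129347, -0.25922163,  0.10246291]), [np.float64(0.0017945389761472067), np.float64(0.001794538976147212)])
round mouth (array([0.48877725, 0.30915562, 0.06937706]), [np.float64(0.0017031703165088963), np.float64(0.0017031703165088024)])
[0.46332374 0.14020591 0.088     ] [0.46092603 0.14468025 0.088     ]
shift [-0.3768 -0.2882  0.0447] rot [-3.000e-04  1.000e-04  1.251e+00] then world->newtool [-0.3921  0.2671  0.0446]
```

```bash

echo '[[-0.03,-0.023,0.004,0,0,0,1],[-0.03,-0.023,0.004,0,0,0,1],[-0.03,-0.023,0.004,0,0,0,1],[-0.03,-0.023,0.004,0,0,0,1],[-0.03,-0.023,0.004,0,0,0,1]]' | python3 drive.py
echo '[[-0.03,-0.023,0.004,0,0,0,1],[-0.03,-0.023,0.004,0,0,0,1],[-0.03,-0.023,0.004,0,0,0,1],[-0.03,-0.023,0.004,0,0,0,1],[-0.03,-0.023,0.004,0,0,0,1]]' | python3 drive.py
echo '[[0,0,0,0,0,0.14,1],[0,0,0,0,0,0.14,1],[0,0,0,0,0,0.14,1],[0,0,0,0,0,0.14,1],[0,0,0,0,0,0.14,1]]' | python3 drive.py
echo '[[0,0,0,0,0,0.14,1],[0,0,0,0,0,0.14,1],[0,0,0,0,0,0.14,1],[0,0,0,0,0,0.14,1],[0,0,0,0,0,0,1]]' | python3 drive.py
python3 - <<'E'
from rel import *
rel((.46,.138,.36),(0,0,-1),(1,0,0));i,K,E=cam("wrist");cv2.imwrite("pics/w1.png",i)
print(bot.get_state()["joint_pos"],proj(K,E,np.array([.46,.138,.088])))
E
```

```text
t: 0.85
tool_pos: [0.2797, 0.3645, 0.3847]
orientation: [0.5, 3.101, 0.0]
contact_force: [0.6, 1.4, 0.2]
finger_gap: 0.998
grip_force: 0.0
t: 1.35
tool_pos: [0.386, 0.208, 0.3647]
orientation: [0.5, 3.101, 0.0]
contact_force: [0.9, 0.6, -0.2]
finger_gap: 1.0
grip_force: 0.0
t: 1.85
tool_pos: [0.3854, 0.2094, 0.3648]
orientation: [1.541, 2.737, 0.0]
contact_force: [0.1, -0.2, 0.2]
finger_gap: 0.998
grip_force: 0.0
t: 2.35
tool_pos: [0.3854, 0.2094, 0.3648]
orientation: [2.233, 2.21, 0.0]
contact_force: [0.1, -0.2, -0.1]
finger_gap: 1.002
grip_force: 0.0
shift [-0.0707  0.0754  0.0048] rot [ 0.0001 -0.     -0.0103] then world->newtool [-0.0714  0.0746  0.0048]
[ 2.26627327e-01  2.24799477e-01  1.65507429e+00 -1.36154290e-05
  1.26161931e+00  2.32595978e-01] [424.98027193 333.55271043]
```

View pics/w1.png

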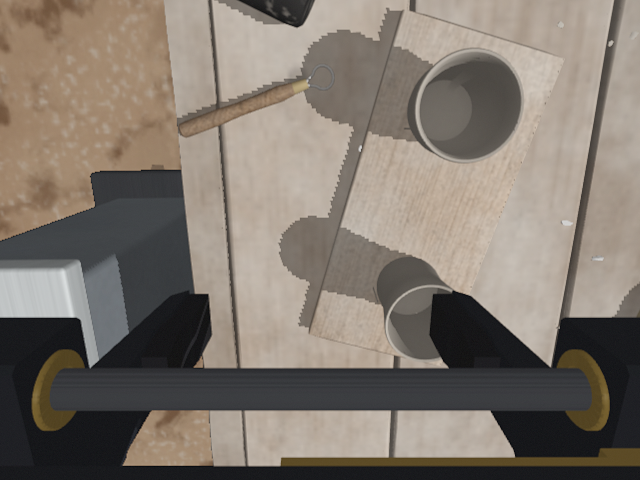

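The wrist view shows the waisted cup's rim as a circle centred at about (424,322), partly behind the right finger, and the round cup at (468,105). I'll move over it and re-measure.

```bash

echo '[[-0.022,0.025,0.005,0,0,0,1],[-0.022,0.025,0,0,0,-0.01,1],[-0.02,0.024,0,0,0,0,1],[0,0,0,0,0,0,1]]' | python3 drive.py
python3 - <<'E'
from rel import *
i,K,E=cam("wrist");cv2.imwrite("pics/w2.png",i)
print(bot.get_state()["tool_pos"],proj(K,E,np.array([.46,.145,.088])))
E
```

```text
t: 2.8
tool_pos: [0.4611, 0.1432, 0.3595]
orientation: [2.219, 2.223, 0.0]
contact_force: [-0.1, -0.7, 0.6]
finger_gap: 1.0
grip_force: 0.0
[0.45979992 0.14418006 0.35940654] [317.4783576  237.57441112]
```

View pics/w2.png

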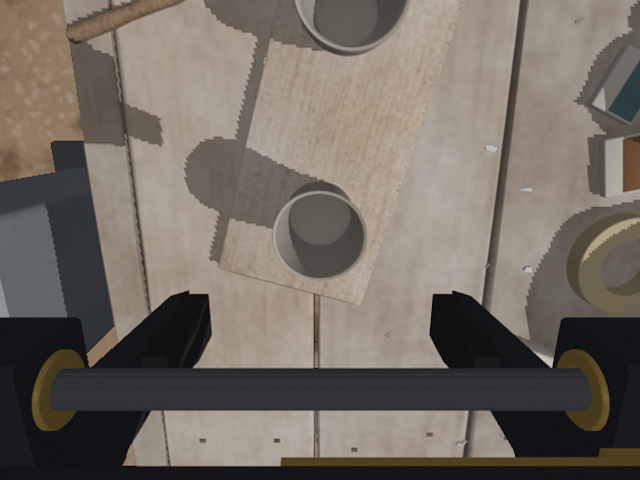

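The rim centre is at (320,235) against a predicted (317,238), so the cup is at about (0.462, 0.147). The diameter of 93 px matches 66 mm. Descending and gripping.

```bash

echo '[[0.003,0.002,0.045,0,0,0,1],[0,0,0.045,0,0,0,1],[0,0,0.03,0,0,0,1],[0,0,0.02,0,0,0,1],[0,0,0,0,0,0,1]]' | python3 drive.py
echo '[[0,0,0,0,0,0,0.3],[0,0,0,0,0,0,0.3],[0,0,0,0,0,0,0.3],[0,0,0,0,0,0,0.3],[0,0,0,0,0,0,0.3]]' | python3 drive.py 25
echo '[[0,0,0,0,0,0,0.3],[0,0,0,0,0,0,0.3],[0,0,0,0,0,0,0.3]]' | python3 drive.py 25
python3 - <<'E'
from rel import *
s=bot.get_state();print(s["finger_gap"],s["grip_force"],s["tool_pos"],s["contact_force"])
E
```

```text
t: 3.35
tool_pos: [0.4598, 0.1486, 0.2179]
orientation: [-2.215, -2.223, 0.006]
contact_force: [0.3, 0.1, -0.5]
finger_gap: 0.997
grip_force: 0.0
t: 3.85
tool_pos: [0.461, 0.1481, 0.2206]
orientation: [2.22, 2.222, 0.002]
contact_force: [-1.4, 1.5, 6.0]
finger_gap: 0.672
grip_force: 24.8
t: 4.15
tool_pos: [0.461, 0.1481, 0.2206]
orientation: [2.22, 2.222, 0.002]
contact_force: [-1.3, 0.2, 7.2]
finger_gap: 0.675
grip_force: 24.8
0.6751548741903877 24.75189967778455 [0.46101439 0.14811085 0.22060448] [-1.32116832  0.17377686  7.19599156]
```

Gripped: gap 59 mm at the waist. Lifting, tilting 60° toward -y, then working out the laying shift.

```bash

echo '[[0,0,-0.02,0,0,0,0.3],[0,0,-0.04,0,0,0,0.3],[0,0,-0.04,0,0,0,0.3],[0,0,0,0,-0.13,0,0.3],[0,0,0,0,-0.13,0,0.3]]' | python3 drive.py | grep -A1 tool
echo '[[0,0,0,0,-0.13,0,0.3],[0,0,0,0,-0.13,0,0.3],[0,0,0,0,-0.13,0,0.3],[0,0,0,0,-0.13,0,0.3],[0,0,0,0,-0.13,0,0.3]]' | python3 drive.py | grep -A1 tool
echo '[[0,0,0,0,-0.13,0,0.3],[0,0,0,0,0,0,0.3]]' | python3 drive.py
python3 - <<'E'
from rel import *
t=np.array([0,-np.sin(1.047),-.5]);F=np.array([.43,-.09,.028])
rel(F-.208*t,t,(1,0,0));print(np.round(bot.get_state()["joint_pos"],2))
i,K,E=cam("scene");cv2.imwrite("pics/s3.png",i)
E
```

```text
tool_pos: [0.4608, 0.1478, 0.3212]
orientation: [2.079, 2.078, -0.273]
tool_pos: [0.4609, 0.1481, 0.3199]
orientation: [1.673, 1.674, -0.823]
t: 5.35
tool_pos: [0.4609, 0.1483, 0.3193]
orientation: [1.586, 1.59, -0.911]
contact_force: [-0.8, -0.1, -1.7]
finger_gap: 0.668
grip_force: 25.0
shift [ 0.1323 -0.0307  0.1448] rot [ 0.0007 -0.006   0.0019] then world->newtool [ 0.1331 -0.0309  0.144 ]
[ 0.21  0.45  1.6  -1.01  1.5   0.51]
```

```bash

echo '[[0.024,-0.006,0.026,0,0,0,0.3],[0.024,-0.006,0.026,0,0,0,0.3],[0.024,-0.006,0.026,0,0,0,0.3],[0.024,-0.006,0.026,0,0,0,0.3],[0.024,-0.006,0.026,0,0,0,0.3]]' | python3 drive.py | grep -A2 tool
echo '[[0.007,0,0.006,0,0,0,0.3],[0.005,0,0.006,0,0,0,0.3],[0,0,0,0,0,0,0.3],[0,0,0,0,0,0,0.3]]' | python3 drive.py
```

```text
tool_pos: [0.4309, 0.0962, 0.1496]
orientation: [1.593, 1.59, -0.906]
contact_force: [1.5, 0.5, -1.5]
t: 6.3
tool_pos: [0.4316, 0.0926, 0.135]
orientation: [1.588, 1.588, -0.906]
contact_force: [0.9, 0.6, -0.6]
finger_gap: 0.67
grip_force: 25.0
```

```bash

echo '[[0.003,0,0.002,0,0,0,0.3],[0.0,0,0.0,0,0,0,0.3],[0,0,0,0,0,0,1],[0,0,0,0,0,0,1],[0,0,0,0,0,0,1]]' | python3 drive.py|grep -A5 tool
echo '[[0,0,0,0,0,0,1],[0,0,0,0,0,0,1],[0,0,-0.02,0,0,0,1],[0,0,-0.04,0,0,0,1],[0,0,-0.04,0,0,0,1]]' | python3 drive.py|grep -A5 tool
echo '[[-0.02,0,-0.03,0,0.1,0,1],[-0.03,0,-0.02,0,0.13,0,1],[-0.03,0,0,0,0.13,0,1],[-0.03,0,0,0,0.13,0,1],[-0.03,0,0,0,0.13,0,1]]' | python3 drive.py|grep -A5 tool
python3 - <<'E'
from rel import *
i,K,E=cam("scene");j,K,E=cam("side");cv2.imwrite("pics/b4.png",np.hstack([cv2.resize(i[180:380,220:480],(400,308)),cv2.resize(j[180:380,220:480],(400,308))]))
rel((.43,-.05,.33),(0,0,-1),(1,0,0))
E
```

```text
tool_pos: [0.4311, 0.0922, 0.1306]
orientation: [1.587, 1.589, -0.909]
contact_force: [-0.1, -0.0, -0.3]
finger_gap: 0.921
grip_force: 0.0
tool_pos: [0.4309, 0.1792, 0.1816]
orientation: [1.589, 1.589, -0.911]
contact_force: [-0.1, 0.2, -0.4]
finger_gap: 1.002
grip_force: 0.0
tool_pos: [0.4307, 0.1226, 0.307]
orientation: [1.989, 1.994, -0.417]
contact_force: [-0.4, 0.0, 0.7]
finger_gap: 1.001
grip_force: 0.0
shift [-0.1653 -0.0006  0.0491] rot [ 0.0037  0.418  -0.0033] then world->newtool [-0.171  -0.0011 -0.0223]
```

View pics/b4.png

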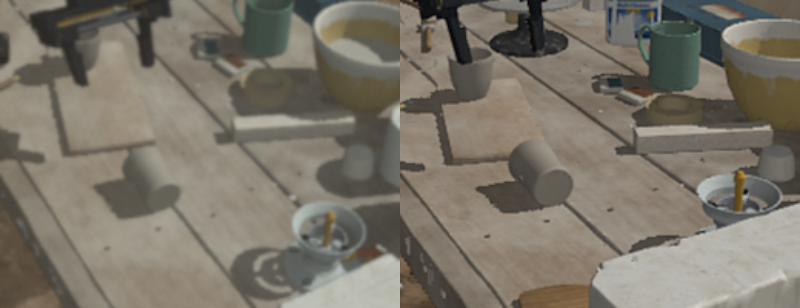

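The cup lies on its side with its foot toward -y and its mouth by the board, and the round cup is undisturbed. I'll look from above, with the valve also in view.

```bash

echo '[[-0.035,0,0.012,0,0.14,0,1],[-0.035,0,0.005,0,0.14,0,1],[-0.035,0,0,0,0.14,0,1],[-0.04,0,-0.02,0,0,0,1],[-0.04,0,-0.02,0,0,0,1]]' | python3 drive.py|grep -A2 tool
echo '[[-0.02,0,0,0,0,0,1],[0,0,0,0,0,0,1]]' | python3 drive.py|grep -A2 tool
python3 - <<'E'
from rel import *
i,K,E=cam("wrist");cv2.imwrite("pics/w5.png",i);np.savez("w5.npz",K=K,E=E)
E
```

```text
tool_pos: [0.431, -0.0645, 0.3584]
orientation: [-2.218, -2.22, 0.006]
contact_force: [0.0, 0.7, -1.0]
tool_pos: [0.4315, -0.0849, 0.3582]
orientation: [-2.223, -2.218, 0.005]
contact_force: [-0.0, 0.8, 0.8]
```

View pics/w5.png

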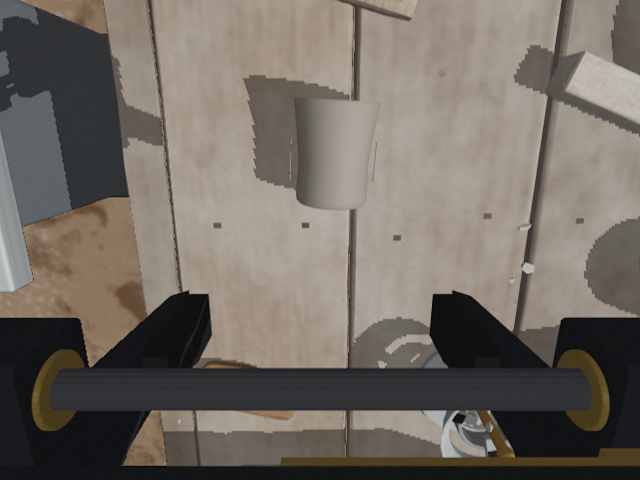

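The lying cup's silhouette: mouth edge from (294,97) to (380,103), foot corners at about (297,203) and (366,205).

```bash
python3 - <<'E'
from rel import *
d=np.load("w5.npz");K,E=d["K"],d["E"]
m=[onz(K,E,p,.031) for p in((294,97),(380,103))];f=[onz(K,E,p,.030) for p in((297,203),(366,205))]
M=sum(m)/2;F=sum(f)/2;print(m,f,"wid",np.linalg.norm(m[1]-m[0]),np.linalg.norm(f[1]-f[0]),"len",np.linalg.norm(M-F))
c=(M-F);c[2]=0;c/=np.linalg.norm(c);print("M",M,"F",F,"c",c,"yaw dev deg",np.degrees(np.arctan2(c[0],c[1])))
g=F+.033*c;g[2]=.031
t=np.array([c[0],c[1],-1.]);t/=np.linalg.norm(t);yt=np.cross(c,[0,0,1.])
print("g",g,"pre",g-.247*t,"tcp",g-.147*t);rel(g-.247*t,t,yt)
E
```

```text
[array([0.41225462, 0.00632113, 0.031     ]), array([0.47437457, 0.00213423, 0.031     ])] [array([ 0.41297227, -0.07123333,  0.03      ]), array([ 0.4666646 , -0.07287279,  0.03      ])] wid 0.062260888344953004 0.05371734932966256 len 0.07636736598949657
M [0.44331459 0.00422768 0.031     ] F [ 0.43981844 -0.07205306  0.03      ] c [0.04578468 0.99895133 0.        ] yaw dev deg 2.6241865003251963
g [ 0.44132933 -0.03908767  0.031     ] pre [ 0.43333279 -0.21355989  0.20565537] tcp [ 0.43657026 -0.14292336  0.1349447 ]
shift [-0.13    0.0027  0.1523] rot [-0.0208  0.7854  0.0411] then world->newtool [-0.1994  0.008   0.0159]
```

```bash

echo '[[0,0,0,-0.004,0.131,0.008,1],[0,0,0,-0.004,0.131,0.008,1],[0,0,0,-0.004,0.131,0.008,1],[0,0,0,-0.004,0.131,0.008,1],[0,0,0,-0.004,0.131,0.008,1]]' | python3 drive.py|grep -A2 tool
echo '[[0,0,0,0,0.13,0,1],[-0.045,0.002,0.004,0,0,0,1],[-0.045,0.002,0.004,0,0,0,1],[-0.045,0.002,0.004,0,0,0,1],[-0.045,0.002,0.004,0,0,0,1]]' | python3 drive.py|grep -A2 tool
echo '[[-0.02,0,0,0,0,0,1],[0,0,0,0,0,0,1],[0,0,0,0,0,0,1]]' | python3 drive.py|grep -A2 tool
python3 - <<'E'
from rel import *
c=np.array([.0458,.999,0]);t=np.array([c[0],c[1],-1.]);t/=np.linalg.norm(t)
rel((.4366,-.1429,.134),t,np.cross(c,[0,0,1.]))
E
```

```text
tool_pos: [0.4313, -0.0818, 0.3581]
orientation: [-1.882, -1.809, -0.647]
contact_force: [-0.1, 1.0, -1.6]
tool_pos: [0.4354, -0.1988, 0.2183]
orientation: [-1.799, -1.73, -0.748]
contact_force: [0.6, -0.6, -0.1]
tool_pos: [0.4349, -0.2124, 0.2061]
orientation: [-1.8, -1.73, -0.75]
contact_force: [-0.6, 0.1, 0.5]
shift [-0.002  -0.0014  0.1001] rot [-0.0012 -0.0012  0.0059] then world->newtool [-0.0019 -0.0015  0.1001]
```

```bash

echo '[[-0.002,-0.001,0.03,0,0,0.006,1],[0,0,0.03,0,0,0,1],[0,0,0.025,0,0,0,1],[0,0,0.015,0,0,0,1],[0,0,0,0,0,0,1]]' | python3 drive.py|grep -A2 tool
echo '[[0,0,0,0,0,0,0.3],[0,0,0,0,0,0,0.3],[0,0,0,0,0,0,0.3],[0,0,0,0,0,0,0.3],[0,0,0,0,0,0,0.3]]' | python3 drive.py 40
echo '[[0,0,0,0,0,0,0.3],[0,0,0,0,0,0,0.3],[0,0,0,0,0,0,0.3]]' | python3 drive.py 40
python3 - <<'E'
from rel import *
s=bot.get_state();print(s["tool_pos"],s["orientation"],s["contact_force"]);i,K,E=cam("wrist");cv2.imwrite("pics/w6.png",i);np.savez("w6.npz",K=K,E=E,p=s["tool_pos"],o=s["orientation"])
E
```

```text
tool_pos: [0.4369, -0.1421, 0.1343]
orientation: [-1.802, -1.726, -0.747]
contact_force: [0.2, -0.4, 0.6]
t: 10.95
tool_pos: [0.437, -0.145, 0.1343]
orientation: [-1.807, -1.725, -0.75]
contact_force: [-0.1, -1.4, 2.9]
finger_gap: 0.642
grip_force: 39.8
t: 11.25
tool_pos: [0.437, -0.1449, 0.1343]
orientation: [-1.807, -1.725, -0.75]
contact_force: [-0.7, -3.1, 6.2]
finger_gap: 0.642
grip_force: 39.8
[ 0.43701539 -0.14491603  0.13426646] [-1.80679164 -1.7253703  -0.75033218] [-0.74964114 -3.13782135  6.16297634]
```

```bash

echo '[[0.014,0,-0.014,0,0,0,0.3],[0.03,0,-0.03,0,0,0,0.3],[0.03,0,-0.03,0,0,0,0.3],[0.03,0,-0.03,0,0,0,0.3],[0.03,0,-0.03,0,0,0,0.3]]' | python3 drive.py|grep -A2 tool
echo '[[0,0,0,0,-0.13,0,0.3],[0,0,0,0,-0.13,0,0.3],[0,0,0,0,-0.13,0,0.3],[0,0,0,0,-0.13,0,0.3],[0,0,0,0,-0.13,0,0.3]]' | python3 drive.py|grep -A2 tool
echo '[[0,0,0,0,-0.13,0,0.3],[0,0,0,0,-0.13,0,0.3],[0,0,0,0,-0.13,0,0.3],[0,0,0,0,-0.13,0,0.3],[0,0,0,0,-0.13,0,0.3]]' | python3 drive.py|grep -A2 tool
cat > place.py <<'E'
from rel import *
d=np.load("w6.npz");R0=R.from_rotvec(d["o"]);y=R0.apply([0,1,0]);e=.05
c0=np.cross([0,0,1.],y);c0[2]=0;c0/=np.linalg.norm(c0);c=c0*np.cos(e)+np.array([0,0,np.sin(e)])
F=np.array([.4398,-.0731,.028]);F=np.array([*(d["p"]+R0.apply([0,0,.147])-.032*c)])  # foot, 32 mm behind grasp
F[2]=.029
ct=R0.inv().apply(c);Mt=R0.inv().apply(F+.076*c-d["p"]);Ft=R0.inv().apply(F-d["p"])
def target(seat,yaw=0.):
    # world tool rotation with c->-Z, tool y -> +X (yawed)
    yw=np.array([np.cos(yaw),np.sin(yaw),0]);A=np.column_stack([ct,[0,1,0],np.cross(ct,[0,1,0])])
    B=np.column_stack([[0,0,-1.],yw,np.cross([0,0,-1.],yw)]);Rt=R.from_matrix(B@A.T)
    return np.array(seat)-Rt.apply(Mt),Rt.apply([0,0,1]),Rt.apply([0,1,0])
E
python3 - <<'E'
from place import *
print(ct,Mt)
tg=target((.571,-.262,.16));print(tg);rel(*tg);s=bot.get_state();print(s["tool_pos"],s["joint_pos"],s["finger_gap"])
E
```

```text
tool_pos: [0.4363, -0.1443, 0.325]
orientation: [-1.807, -1.725, -0.749]
contact_force: [1.4, -0.4, -1.6]
tool_pos: [0.4365, -0.1445, 0.3233]
orientation: [-2.206, -2.106, -0.146]
contact_force: [-1.1, 1.0, -2.3]
tool_pos: [0.4365, -0.1444, 0.3232]
orientation: [1.978, 1.888, -0.524]
contact_force: [-0.2, -1.5, -2.0]
[7.41701965e-01 1.06517469e-04 6.70729591e-01] [3.28461074e-02 5.32352663e-06 1.76300794e-01]
(array([ 0.57100227, -0.15326821,  0.30261218]), array([-3.57222095e-05, -7.41701969e-01, -6.70729594e-01]), array([ 9.99999999e-01, -2.91433544e-16, -5.32587345e-05]))
shift [0.008  0.1347 0.0194] rot [-0.0278 -0.3165 -0.0371] then world->newtool [0.0093 0.1345 0.0204]
[ 0.43649859 -0.14437674  0.32320289] [-0.49423783  0.30957236  1.71171538 -0.57596873  0.96114589 -0.14939831] 0.6392981243488379
```

```bash

echo '[[0,0,0,-0.009,-0.106,-0.012,0.3],[0,0,0,-0.009,-0.106,-0.012,0.3],[0,0,0,-0.009,-0.105,-0.012,0.3],[0.002,0.034,0,0,0,0,0.3],[0.002,0.034,0.005,0,0,0,0.3]]' | python3 drive.py|grep -A2 tool
echo '[[0.002,0.033,0.005,0,0,0,0.3],[0.003,0.033,0.01,0,0,0,0.3],[0,0,0,0,0,0,0.3],[0,0,0,0,0,0,0.3]]' | python3 drive.py|grep -A5 tool
python3 - <<'E'
from place import *
rel(*target((.571,-.262,.16)))
C=[]
for n in("scene","side"):
    i,K,E=cam(n);cv2.imwrite(f"pics/{n}7.png",i);C.append((i,K,E))
    s=bot.get_state();Rn=R.from_rotvec(s["orientation"]);
    print(n,[proj(K,E,s["tool_pos"]+Rn.apply(v)).round(1).tolist() for v in(Mt,Ft,Mt+[0,.032,0],Mt-[0,.032,0],Ft+[0,.028,0],Ft-[0,.028,0])])
    hsv=cv2.cvtColor(i,cv2.COLOR_BGR2HSV)
    m=cv2.inRange(hsv,(10,140,90),(28,255,255));m[:,:410]=0;m[:,465:]=0;m[:280]=0;m[360:]=0
    ys,xs=np.nonzero(m);print("brass",len(xs),xs.min() if len(xs) else 0,xs.max() if len(xs) else 0,ys.min() if len(xs) else 0,ys.max() if len(xs) else 0)
f=lambda i,x,y:cv2.resize(i[y:y+150,x:x+100],(400,600),interpolation=cv2.INTER_CUBIC)
cv2.imwrite("pics/z7.png",np.hstack([f(C[0][0],385,225),f(C[1][0],390,190)]))
E
```

```text
tool_pos: [0.5052, -0.1452, 0.3171]
orientation: [1.732, 1.728, -0.764]
contact_force: [0.3, -0.5, -0.7]
tool_pos: [0.5705, -0.1534, 0.3023]
orientation: [1.732, 1.73, -0.766]
contact_force: [-0.4, 0.0, -1.4]
finger_gap: 0.645
grip_force: 39.8
shift [-0.0001  0.0005 -0.0003] rot [-0.0026 -0.0049 -0.    ] then world->newtool [-0.0001  0.0005 -0.0003]
scene [[438.9, 295.7], [444.9, 263.4], [452.7, 290.4], [424.7, 301.2], [457.5, 258.9], [432.1, 268.0]]
brass 0 0 0 0 0
side [[444.2, 259.0], [447.3, 214.5], [460.1, 255.4], [427.9, 262.8], [461.6, 211.7], [432.7, 217.3]]
brass 110 438 443 291 316
```

View pics/z7.png

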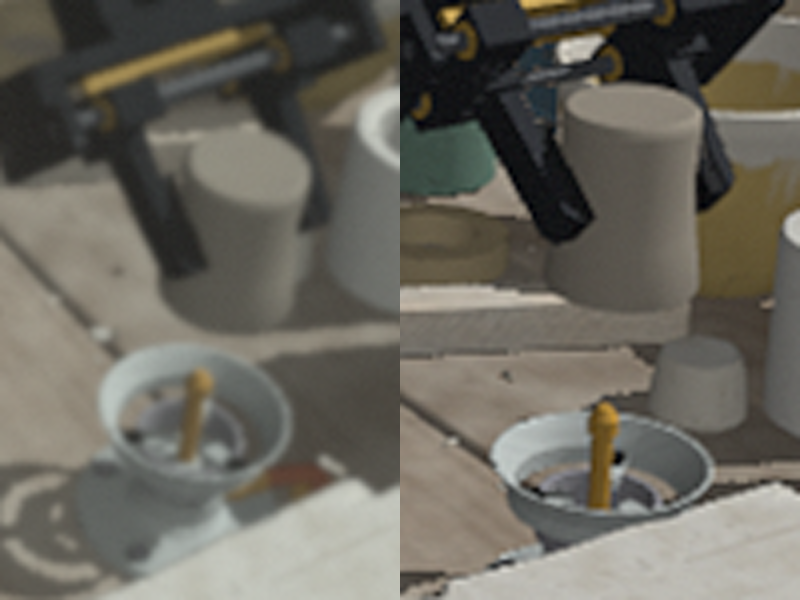

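The left panel is scene and the right is side. The cup hangs upright and mouth-down above the valve, with the gripper clear. Rim centre is about (441.7,297) in scene and (445,259.5) in side; jet tip is about (435.5,318) and (440.7,291). I'll compute the lateral offset.

```bash
python3 - <<'E'
from place import *
s=bot.get_state();Rn=R.from_rotvec(s["orientation"]);rim=s["tool_pos"]+Rn.apply(Mt);ft=s["tool_pos"]+Rn.apply(Ft);print("rim FK",rim,ft)
im={n:cam(n) for n in("scene","side")}
# ring: ellipse fit of bright grey-blue funnel, jet tip, rim, foot
P={"scene":dict(tip=(435.5,318),rim=(441.7,297),foot=(447.4,266.5)),"side":dict(tip=(440.7,291.5),rim=(445,259.5),foot=(448.5,216.6))}
Z=dict(tip=.098,rim=.16,foot=.236)
for n in P:
    i,K,E=im[n]
    for k in P[n]: print(n,k,onz(K,E,P[n][k],Z[k]).round(4))
    # predicted ring top circle bounds for seat at FK xy
    a=np.linspace(0,2*np.pi,60);q=np.array([proj(K,E,np.array([.571+.0465*np.cos(b),-.262+.0465*np.sin(b),.073])) for b in a]);print("ring pred",q.min(0),q.max(0))
for k in Z: print(k,tri(*[ray(im[n][1],im[n][2],P[n][k]) for n in P])[0].round(4))
E
```

```text
rim FK [ 0.56953543 -0.26152792  0.16028378] [ 0.56957821 -0.26185289  0.23628307]
scene tip [ 0.5749 -0.2578  0.098 ]
scene rim [ 0.572  -0.2668  0.16  ]
scene foot [ 0.568  -0.2709  0.236 ]
ring pred [409.21193616 312.69139603] [457.95435276 347.38577919]
side tip [ 0.5728 -0.2539  0.098 ]
side rim [ 0.5699 -0.2632  0.16  ]
side foot [ 0.5656 -0.2701  0.236 ]
ring pred [413.71881888 294.59440997] [470.49722511 320.78512296]
tip [ 0.5705 -0.2597  0.1014]
rim [ 0.5679 -0.2684  0.1627]
foot [ 0.5666 -0.2707  0.2363]
```

```bash
python3 - <<'E'
from place import *
s=bot.get_state();Rn=R.from_rotvec(s["orientation"])
i,K,E=cam("wrist");cv2.imwrite("pics/w8.png",i);np.savez("w8.npz",K=K,E=E,p=s["tool_pos"],o=s["orientation"])
print("rim,foot",[proj(K,E,s["tool_pos"]+Rn.apply(v)).round(1).tolist() for v in(Mt,Ft)])
for xy in((.571,-.262),(.5725,-.2525)): print("tip,ringtop c",xy,proj(K,E,np.array([*xy,.098])),proj(K,E,np.array([*xy,.073])),"ring far/near",proj(K,E,np.array([xy[0],xy[1]-.0465,.073])),proj(K,E,np.array([xy[0],xy[1]+.0465,.073])))
E
```

```text
rim,foot [[319.5, 227.2], [319.5, 438.2]]
tip,ringtop c (0.571, -0.262) [322.12295446 109.50425503] [321.94443798  71.60207455] ring far/near [321.75768101 135.16188329] [322.2301074  -25.62103947]
tip,ringtop c (0.5725, -0.2525) [325.52726421  93.89085908] [325.14576742  55.18913109] ring far/near [324.37761134 124.02537869] [326.34403608 -52.19050247]
```

View pics/w8.png

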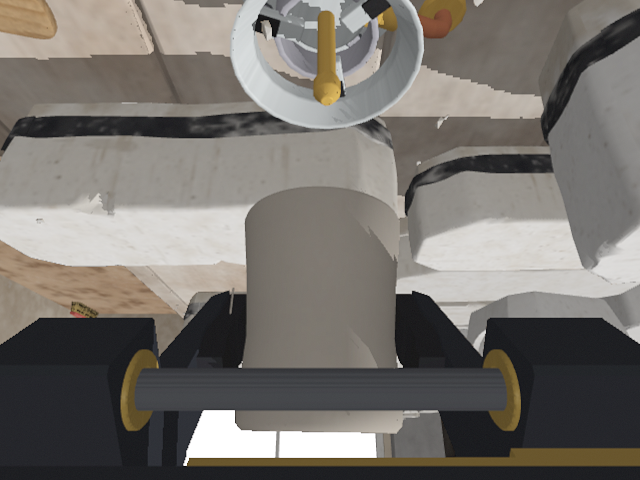

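The wrist view is inverted. It shows the ring from x=231 to 424 with its far edge at y=128, the jet tip centre at about (327,99), the cup rim from x=246 to 399 with its outline top at y=187, and the foot's lower edge at about y=432.

```bash
python3 - <<'E'
from place import *
d=np.load("w8.npz");K,E,p=d["K"],d["E"],d["p"];Rn=R.from_rotvec(d["o"])
a=np.linspace(0,2*np.pi,180)
def circ(c,r,ax):
    u=np.cross(ax,[0,0,1.]) if abs(ax[2])<.9 else np.cross(ax,[0,1.,0]);u/=np.linalg.norm(u);v=np.cross(ax,u)
    q=np.array([proj(K,E,c+r*(np.cos(t)*u+np.sin(t)*v)) for t in a]);return q.min(0).round(1),q.max(0).round(1)
M=p+Rn.apply(Mt);c=Rn.apply(ct);g=p+Rn.apply([0,0,.147])
for tilt in(-.08,-.04,0,.04,.08):   # extra turn of the cup in the pads, about world x
    q=R.from_rotvec([tilt,0,0]);MM=g+q.apply(M-g);FF=g+q.apply(p+Rn.apply(Ft)-g)
    print(tilt,"rim",circ(MM,.032,q.apply(c)),"foot",circ(FF,.028,q.apply(c)),MM.round(4))
for xy in((.571,-.262),(.573,-.256)): print(xy,"ring",circ(np.array([*xy,.073]),.0465,np.array([0,0,1.])),"tip",circ(np.array([*xy,.096]),.0065,np.array([0,0,1.])))
E
```

```text
-0.08 rim (array([240. , 181.6]), array([399. , 267.1])) foot (array([228.2, 428.2]), array([410.7, 444.3])) [ 0.5697 -0.2652  0.161 ]
-0.04 rim (array([239.1, 181.4]), array([399.8, 263.1])) foot (array([229. , 433.5]), array([409.9, 441.2])) [ 0.5697 -0.2634  0.1609]
0 rim (array([238.2, 181.5]), array([400.7, 259.1])) foot (array([229.7, 438. ]), array([409.2, 438.6])) [ 0.5697 -0.2617  0.1609]
0.04 rim (array([237.3, 181.9]), array([401.5, 255.2])) foot (array([230.5, 434.7]), array([408.4, 443.3])) [ 0.5697 -0.2599  0.1609]
0.08 rim (array([236.4, 182.5]), array([402.5, 251.3])) foot (array([231.3, 431.4]), array([407.7, 447.8])) [ 0.5697 -0.2582  0.1611]
(0.571, -0.262) ring (array([226.3, -25.6]), array([417.7, 135.2])) tip (array([308.3,  95.7]), array([335.9, 116.2]))
(0.573, -0.256) ring (array([227.9, -42.1]), array([424.9, 128.2])) tip (array([312.3,  85.4]), array([340.7, 107.1]))
```

All views agree that the rim must go about +3 mm in x and +8 mm in y, with a slight tilt of the foot toward -y. I'll correct the tilt by -0.05 and shift to match, then start down.

```bash

echo '[[0.005,0.0015,-0.0055,0,-0.025,0,0.3],[0.005,0.0015,-0.0055,0,-0.025,0,0.3],[0,0,0,0,0,0,0.3],[0,0,0,0,0,0,0.3]]' | python3 drive.py|grep -A2 tool
echo '[[0.015,0,0.0135,0,0,0,0.3],[0.015,0,0.0135,0,0,0,0.3],[0.013,0,0.0115,0,0,0,0.3],[0,0,0,0,0,0,0.3],[0,0,0,0,0,0,0.3]]' | python3 drive.py|grep -A5 tool
python3 - <<'E'
from place import *
s=bot.get_state();Rn=R.from_rotvec(s["orientation"]);print("rim FK",s["tool_pos"]+Rn.apply(Mt),"x,z axes",Rn.apply([1,0,0]).round(3),Rn.apply([0,0,1]).round(3))
f=lambda i,x,y:cv2.resize(i[y:y+110,x:x+100],(270,300),interpolation=cv2.INTER_CUBIC)
a,K,E=cam("scene");b,K2,E2=cam("side");w,K3,E3=cam("wrist")
cv2.imwrite("pics/z9.png",np.hstack([f(a,385,250),f(b,390,220)]));cv2.imwrite("pics/w9.png",w)
E
```

```text
tool_pos: [0.5737, -0.1383, 0.3033]
orientation: [1.697, 1.695, -0.801]
contact_force: [-0.9, -0.8, -2.0]
tool_pos: [0.5739, -0.1413, 0.246]
orientation: [1.698, 1.694, -0.801]
contact_force: [0.2, 0.7, -1.6]
finger_gap: 0.64
grip_force: 39.8
rim FK [ 0.57368252 -0.25654776  0.10864318] x,z axes [ 0.002  0.636 -0.772] [-0.001 -0.772 -0.636]
```

```bash

echo '[[0.002,-0.001,-0.0023,0,0,0,0.3],[0.01,0,0.0085,0,0,0,0.3],[0.01,0,0.0085,0,0,0,0.3],[0,0,0,0,0,0,0.3],[0,0,0,0,0,0,0.3]]' | python3 drive.py|grep -A5 tool
python3 - <<'E'
from place import *
s=bot.get_state();Rn=R.from_rotvec(s["orientation"]);print("rim FK",s["tool_pos"]+Rn.apply(Mt))
f=lambda i,x,y:cv2.resize(i[y:y+110,x:x+100],(400,440),interpolation=cv2.INTER_CUBIC)
a,K,E=cam("scene");b,K2,E2=cam("side")
cv2.imwrite("pics/z10.png",np.hstack([f(a,385,250),f(b,390,220)]))
E
```

```text
tool_pos: [0.5728, -0.1384, 0.2199]
orientation: [1.698, 1.694, -0.801]
contact_force: [0.1, -0.7, -0.8]
finger_gap: 0.64
grip_force: 39.8
rim FK [ 0.57271563 -0.25365638  0.08246593]
```

View pics/z10.png

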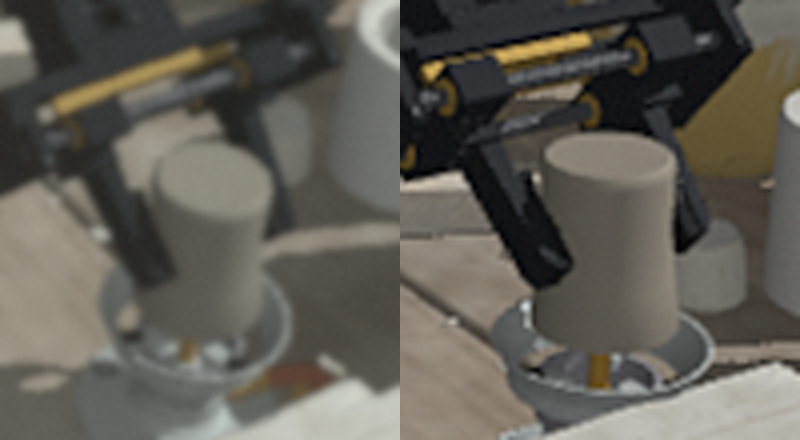

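The rim is centred over the ring in both panels: 197 against 196 in scene and 606 against 602 in side. The jet is inside the mouth. Lowering while watching the force.

```bash

echo '[[0.0045,0,0.0037,0,0,0,0.3],[0.0045,0,0.0037,0,0,0,0.3],[0,0,0,0,0,0,0.3],[0,0,0,0,0,0,0.3]]' | python3 drive.py|grep -A5 tool
echo '[[0.0023,0,0.0019,0,0,0,0.3],[0,0,0,0,0,0,0.3],[0,0,0,0,0,0,0.3]]' | python3 drive.py|grep -A2 tool
python3 - <<'E'
from place import *
s=bot.get_state();Rn=R.from_rotvec(s["orientation"]);print("rim FK",s["tool_pos"]+Rn.apply(Mt),s["contact_force"])
E
```

```text
tool_pos: [0.5727, -0.1385, 0.2074]
orientation: [1.698, 1.695, -0.801]
contact_force: [-1.0, 0.0, -1.9]
finger_gap: 0.645
grip_force: 39.8
tool_pos: [0.5727, -0.1385, 0.2047]
orientation: [1.698, 1.694, -0.801]
contact_force: [-0.7, -0.1, -2.3]
rim FK [ 0.57255343 -0.25372696  0.06724135] [-0.72709999 -0.13376011 -2.29770948]
```

```bash
for k in 1; do
echo '[[0.0016,0,0.0013,0,0,0,0.3],[0,0,0,0,0,0,0.3],[0,0,0,0,0,0,0.3]]' | python3 drive.py|grep -A2 tool
echo '[[0.0016,0,0.0013,0,0,0,0.3],[0,0,0,0,0,0,0.3],[0,0,0,0,0,0,0.3]]' | python3 drive.py|grep -A2 tool
echo '[[0.0016,0,0.0013,0,0,0,0.3],[0,0,0,0,0,0,0.3],[0,0,0,0,0,0,0.3]]' | python3 drive.py|grep -A2 tool
done
```

```text
tool_pos: [0.5727, -0.1385, 0.2026]
orientation: [1.698, 1.694, -0.801]
contact_force: [-0.8, -0.4, -2.3]
tool_pos: [0.5727, -0.1385, 0.2005]
orientation: [1.698, 1.694, -0.801]
contact_force: [-0.7, 0.8, -0.2]
tool_pos: [0.5728, -0.1385, 0.1988]
orientation: [1.698, 1.694, -0.801]
contact_force: [0.2, 0.0, 2.2]
```

```bash

echo '[[0.0016,0,0.0013,0,0,0,0.3],[0,0,0,0,0,0,0.3],[0,0,0,0,0,0,0.3]]' | python3 drive.py|grep -A2 tool
echo '[[0.0016,0,0.0013,0,0,0,0.3],[0,0,0,0,0,0,0.3],[0,0,0,0,0,0,0.3]]' | python3 drive.py|grep -A2 tool
echo '[[0.0016,0,0.0013,0,0,0,0.3],[0,0,0,0,0,0,0.3],[0,0,0,0,0,0,0.3]]' | python3 drive.py|grep -A2 tool
python3 - <<'E'
from rel import *
s=bot.get_state();F=[]
for k in range(8): bot.get_image("side");F.append(bot.get_state()["contact_force"])
print(np.mean(F,0),np.std(F,0))
E
```

```text
tool_pos: [0.5728, -0.1385, 0.1966]
orientation: [1.698, 1.694, -0.801]
contact_force: [-0.5, -0.9, 3.5]
tool_pos: [0.5728, -0.1385, 0.1945]
orientation: [1.698, 1.694, -0.801]
contact_force: [-0.2, -1.5, 5.2]
tool_pos: [0.5728, -0.1385, 0.1926]
orientation: [1.697, 1.694, -0.801]
contact_force: [-0.5, -2.2, 5.9]
[-0.28723441 -1.65296202  5.62802473] [0.53198626 0.29558183 0.38627659]
```

Force implies about 6 mm of sink and travel about 7 mm. I'll go 3 mm further and check the ring's sink by patch tracking in the images.

```bash

echo '[[0.0012,0,0.001,0,0,0,0.3],[0.0012,0,0.001,0,0,0,0.3],[0,0,0,0,0,0,0.3],[0,0,0,0,0,0,0.3]]' | python3 drive.py|grep -A2 tool
cat > sink.py <<'E'
from rel import *
F=[];I={"scene":[],"side":[]}
for k in range(6):
    for n in I: I[n].append(cam(n));F.append(bot.get_state()["contact_force"])
print("F",np.mean(F,0).round(2))
for n,boxes in(("side",((455,296,472,318),(408,296,424,316))),("scene",((405,315,418,342),(446,318,462,345)))):
    a=cv2.imread(f"pics/{n}7.png");b=np.mean([x[0] for x in I[n]],0).astype(np.uint8);_,K,E=I[n][0]
    px=proj(K,E,np.array([.573,-.256,.063]))-proj(K,E,np.array([.573,-.256,.073]))
    for x0,y0,x1,y1 in boxes:
        t=cv2.resize(a[y0:y1,x0:x1],None,fx=8,fy=8,interpolation=cv2.INTER_CUBIC);w=cv2.resize(b[y0-4:y1+14,x0-3:x1+3],None,fx=8,fy=8,interpolation=cv2.INTER_CUBIC)
        _,v,_,l=cv2.minMaxLoc(cv2.matchTemplate(w,t,cv2.TM_CCOEFF_NORMED));print(n,"score",round(v,2),"dpx",l[0]/8-3,l[1]/8-4,"px/10mm",px.round(2),"sink mm",round((l[1]/8-4)/px[1]*10,1))
E
python3 sink.py
```

```text
tool_pos: [0.5728, -0.1386, 0.1898]
orientation: [1.697, 1.693, -0.801]
contact_force: [-0.2, -1.3, 8.5]
F [-0.47 -1.65  7.7 ]
side score 0.52 dpx 0.5 0.125 px/10mm [-0.35  5.31] sink mm 0.2
side score -0.21 dpx -3.0 -2.25 px/10mm [-0.35  5.31] sink mm -4.2
scene score 0.14 dpx -3.0 12.375 px/10mm [-0.66  3.68] sink mm 33.6
scene score 0.79 dpx -0.625 3.375 px/10mm [-0.66  3.68] sink mm 9.2
```

Force is 9.3 N net, the one good patch match gives 9.2 mm, and travel is about 10 mm, so the seat is about 9–10 mm down. Holding.

```bash
H='x'; 
echo '[[0,0,0,0,0,0,0.3],[0,0,0,0,0,0,0.3],[0,0,0,0,0,0,0.3],[0,0,0,0,0,0,0.3],[0,0,0,0,0,0,0.3]]' | python3 drive.py|grep -A2 tool
echo '[[0,0,0,0,0,0,0.3],[0,0,0,0,0,0,0.3],[0,0,0,0,0,0,0.3],[0,0,0,0,0,0,0.3],[0,0,0,0,0,0,0.3]]' | python3 drive.py|grep force:
echo '[[0,0,0,0,0,0,0.3],[0,0,0,0,0,0,0.3],[0,0,0,0,0,0,0.3],[0,0,0,0,0,0,0.3],[0,0,0,0,0,0,0.3]]' | python3 drive.py|grep force:
echo '[[0,0,0,0,0,0,0.3],[0,0,0,0,0,0,0.3],[0,0,0,0,0,0,0.3],[0,0,0,0,0,0,0.3],[0,0,0,0,0,0,0.3]]' | python3 drive.py|grep force:
echo '[[0,0,0,0,0,0,0.3],[0,0,0,0,0,0,0.3],[0,0,0,0,0,0,0.3],[0,0,0,0,0,0,0.3],[0,0,0,0,0,0,0.3]]' | python3 drive.py|grep force:
echo '[[0,0,0,0,0,0,0.3],[0,0,0,0,0,0,0.3],[0,0,0,0,0,0,0.3],[0,0,0,0,0,0,0.3],[0,0,0,0,0,0,0.3]]' | python3 drive.py|grep force:
echo '[[0,0,0,0,0,0,0.3],[0,0,0,0,0,0,0.3],[0,0,0,0,0,0,0.3],[0,0,0,0,0,0,0.3],[0,0,0,0,0,0,0.3]]' | python3 drive.py|grep -A5 tool
python3 - <<'E'
# independent sink check: skirt/ring right edge in side view, row profile before/after
from h import *
a=cv2.imread("pics/side7.png");b,K,E=cam("side")
for x in(464,466,468): 
    print(x,cv2.cvtColor(a,7)[290:330,x].astype(int)[::2].tolist() if 0 else a[292:322,x,0].tolist(),b[292:322,x,0].tolist())
E
```

```text
tool_pos: [0.5728, -0.1386, 0.1898]
orientation: [1.697, 1.693, -0.801]
contact_force: [-1.4, -1.8, 7.6]
contact_force: [-0.7, -0.8, 7.5]
grip_force: 40.1
contact_force: [-0.3, -1.9, 7.8]
grip_force: 40.1
contact_force: [-0.4, -1.1, 7.8]
grip_force: 40.1
contact_force: [-1.1, -1.3, 8.0]
grip_force: 40.1
contact_force: [-1.0, -1.8, 6.8]
grip_force: 40.1
tool_pos: [0.5728, -0.1386, 0.1898]
orientation: [1.697, 1.693, -0.801]
contact_force: [-1.0, -1.5, 6.9]
finger_gap: 0.639
grip_force: 40.1
464 [107, 107, 103, 99, 104, 88, 61, 63, 102, 141, 120, 80, 77, 78, 76, 76, 74, 71, 65, 67, 126, 156, 91, 46, 118, 185, 182, 181, 179, 181] [46, 40, 32, 73, 107, 95, 65, 60, 61, 63, 64, 60, 66, 106, 143, 123, 76, 74, 75, 75, 73, 72, 68, 55, 120, 187, 184, 181, 181, 182]
466 [109, 107, 111, 106, 102, 89, 66, 57, 56, 63, 102, 132, 124, 113, 94, 95, 93, 108, 146, 158, 118, 49, 47, 103, 171, 186, 182, 179, 181, 182] [97, 102, 104, 110, 103, 92, 69, 58, 61, 63, 64, 64, 61, 51, 91, 141, 147, 149, 134, 117, 125, 128, 134, 156, 183, 185, 181, 180, 182, 183]
468 [108, 107, 107, 108, 105, 92, 67, 58, 60, 60, 60, 59, 76, 97, 116, 154, 151, 145, 107, 48, 59, 58, 57, 129, 189, 182, 179, 177, 179, 180] [108, 109, 108, 111, 106, 92, 68, 57, 62, 64, 63, 65, 63, 56, 85, 120, 116, 118, 114, 88, 77, 72, 62, 125, 188, 180, 179, 177, 180, 182]
```

At column 464 in side, the ring's rim edge moved 5 px, which is 9.4 mm of sink. This agrees with the force, and the pose has been steady for over 3 s.

```bash
python3 -c "
from rig import bot
print(bot.job_done())"
```

```text
the job is handed in; nothing more can be done
None
```

I turned the waisted cup over, set it mouth-down in the seat ring and held the seat about 9.4 mm down for over 3 s, then handed in while still pressing; the hand-in returned no verdict.

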